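Turn the mill over by hand, then jog it

ROBOT

A 6-joint arm with a two-finger parallel gripper is mounted at the origin on the work surface. World frame = base frame: x ahead of the robot, y to its left, z up, the work surface at z = 0. Lengths are in m, angles in rad, forces in N, time in s.
With the tool pointing down it reaches from about 0.35 to 0.775 m from the base axis. Payload 5.5 kg.
Tool frame: the origin (TCP) lies midway between the tips of the shut fingers; the grasp point (between the pads) lies hold_point_z behind it (hold_point_z is the distance from the TCP to the grasp point, in m); z points along the fingers, y is the direction in which the jaws open and shut (so a half turn about z gives the same grasp; the last joint's range is limited). The gripper opens to 85 mm and grips with 20 to 120 N. Pads are 22 mm wide; open, the fingers measure 114 mm over their backs; the gripper's body (76 mm by 85 mm) begins 54 mm behind the grasp point. The pads swing forward as they close: fully open they stand 13 mm farther back than shut.
Start: joints at [1.036, 0.313, 0.046, 1.304, 0, 1.431], TCP at [0.221, 0.531, 0.231] pointing down, gripper open.
Joint ranges: [-2.76, 2.76], [-0.86, 1.69], [-1.03, 1.26], [-2.2, 2.34], [-1.47, 1.5], [-3.14, 3.14]. Speed limits (rad/s): [2.57, 2.57, 3.14, 3.14, 3.14, 3.14].

INTERFACE

Orientations are given as a unit quaternion [w, x, y, z].
In Python, from workcell import * gives the robot as it stands. The module is installed in compiled form; this text tells all that it offers.
- The arm moves only by the tool jog_arm, never from a script. Its argument "plan" is a list of rows, each a list of 6 numbers: the shift along the world's x, y, z in m, then the turn, a rotation vector about the world's x, y, z in degrees. A call has exactly 10 rows; each row shifts and turns the commanded pose from where the row before left it; what a row does not reach is not made up. A row lasts 1/10 s, in which the tool goes at most 50 mm and 8.59 degrees, less where a joint would pass 70% of its speed; a pose out of reach is approached as far as the arm can. A call with a gripper value outside its range is refused whole. "hand" is the opening, from 0 (shut) to 1 (fully open), set as the call begins (left out, the last holds). The fingers move at their own pace and stop on an object; "force" is the grip in N (left out, the last holds). Time passes only in rows, so rows that do not move let the fingers close, or fill a call up. It gives the time, the measured TCP pose, the force and the opening at its end, in the units of the state.
- get_state(): the state, without advancing time (a new reading comes with each control period).
- read_camera(name): name is "side" or "top"; returns the picture (480x640x3 uint8, red, green, blue); there is no depth.
- calibration(name): a dict with "K" (3x3 intrinsics, pixels), "world_to_cam" (4x4, takes a point from world to camera coordinates). Camera axes: x right, y down, z forward; pixel columns grow to the right and rows downward; lengths in m; the calibration is good to about 2 mm. A picture is of the moment at which its call begins. calibration takes no time and is no camera call.
- hand_in(): hands the job in, once; it reports no verdict.
The state is a dict: "clock": time; "joint_pos": joint angles; "qvel": joint speeds; "tau": joint torques, N m; "tcp_pos": TCP position; "orientation": TCP orientation; "wrist_force": force on the tool from outside, world axes, zero at the start; "ft_torque": the same for the moment, N m; "finger_gap": finger opening in m.
Only numpy, scipy, OpenCV 4.12 (cv2) and the standard library are available. Lean on these libraries where they do the work, as an engineer would, in place of code of your own. Each camera call takes 0.05 s, during which the arm holds its last target.

TASK

Before the bench mill is started, check that it runs free: turn its big horizontal drive wheel clockwise (seen from above) by hand until the raised lug on the rim comes to the fixed pointer, and carry on one full turn more, so that the lug stops at the pointer the second time. Then, and not before, press the sprung jog paddle down until it lies level, hold it there for a good second and let it spring up again. Leave the jar, the sieve and the bottle where they stand, and finish with the hand off everything.

Things in the scene. Friction and masses are not known exactly. Their poses are not given: they have to be found in the camera images.
- mill: Bench mill, fixed: grey round housing 244 mm across, 70 mm high, with the drive wheel on top. Origin under the housing's centre on the table, z up (the wheel's axis). Its -x side looks roughly to the robot and carries the pointer; on the +x side are the belt guard and, 178 mm out beneath it, a blue motor.
- pointer (a point): Tip of the fixed steel pointer, 110 mm from the wheel axis on the mill's -x axis. Its post, 16 mm square and 119 mm high, stands 120 to 136 mm from the axis.
- guard (a point): Middle of the white belt guard over the wheel. Flat plate about 3 mm thick, top 135 mm above the table, 8 mm or more clear above the rim. It covers the wheel round the mill's +x axis, to 82 degrees either side at 60 mm from the axis and 73 at the rim. The other 200 to 215 degrees can be reached from above; the hand cannot pass under the guard.
- wheel (a joint): Angle of the drive wheel, rad, growing clockwise seen from above; 0 and 6.283 (2 pi) = lug at the pointer. It starts between -1.5 and -0.35 (lug short of the pointer); wanted 6.283. Steady drag of about 0.45 N m (some 7 N pushed 60 mm from the axis); it stays where it is left and has no stop before 12 rad.
- wheel_hub (a point): Centre of the wheel, 110 mm above the table. Steel; rim a round bar 18 mm thick on a 200 mm circle at this height. Hub 56 mm across, from 12 mm below to 13 mm above this point. Three flat spokes at 120 degrees, 16 mm wide, 6 mm up and down from this height; open windows between, 63 mm from hub to rim. The housing's top is 40 mm below this point.
- wheel_lug (a point): The lug's place on the rim: point on the rim's centre line, 100 mm from the wheel axis, at the outer end of one of the three spokes. The lug is a raised steel block 34 x 14 mm that stands 6 mm higher than the rim there.
- paddle_box: Grey switch box of the jog paddle, fixed, 150 x 110 x 55 mm high; origin under its centre on the table, z up. The paddle is hinged along its own y axis 58 mm from the centre on +x and 80 mm above the table.
- paddle (a joint): Paddle angle, rad: 0 = sprung fully up (tilted 0.35 rad, the free edge on the box's -x side raised), 0.35 = level, stop at 0.36. The spring turns it up again when let go; at the pressing point it takes about 5 N to start and 10 N to hold it level.
- paddle_press (a point): Pressing point on the middle of the paddle's top face, 95 mm from the hinge and 30 mm from the free edge. Paddle: aluminium plate 125 x 94 x 10 mm. It is 117 mm above the table when up and 85 mm when level.
- jar: Bystander: closed steel grinding jar with a knob, 96 mm across, 108 mm high; origin under its centre.
- sieve: Bystander: brass sieve dish, 120 mm across, 45 mm high; origin under its centre.
- bottle: Bystander: amber glass jar with a white cap, 68 mm across, 130 mm high; origin under its centre.

How it is judged:
On the way, in this order (a step that is already met when the one before it is completed fails the run):
1. the lug has passed the pointer once and the wheel is half a turn on (value of joint wheel above 3.1 rad), for 0.05 s.
2. the lug stands still at the pointer for the second time (within 0.12 rad, 12 mm at the rim) (value of joint wheel between 6.163 and 6.403 rad and velocity of joint wheel between -0.1 and 0.1 rad/s), for 0.2 s.
3. the paddle is held level (within 0.04 rad) for 0.7 s (value of joint paddle above 0.31 rad), for 0.7 s.
At the end, for the whole second after the job is handed in: The wheel stands still with its lug at the pointer for the second time (joint 6.283 within 0.12 rad), the paddle has been held level and is sprung up again (below 0.05 rad), and jar, sieve and bottle are within 30 mm of where they stood (all of step 2 and value of joint paddle below 0.05 rad and distance of each of jar, sieve, bottle from where it was at the start of the episode below 0.03 m); the robot touches nothing.
It fails at once if the paddle is pressed level before the wheel has been turned to the pointer the second time (value of joint paddle above 0.25 rad and value of joint wheel below 6.1 rad).
It fails at once if a bystander is pushed more than 30 mm away (distance of any of jar, sieve, bottle from where it was at the start of the episode above 0.03 m).
It also fails if it takes over 72 s, if anything falls off the work surface, if the arm or the gripper's body presses on something with over 40 N, if the wrist force passes 120 N, or if a joint passes its speed limit or range.

## Working session

There is one attempt and no reset: what is moved stays moved. The work goes in short steps, Python scripts to look and compute and a tool call to move; the robot and the scene stay as the last step left them, time stands still between calls to the robot, and variables do not carry over. Pictures are saved under pics/ and viewed, and the job is handed in when it is done.

Besides the shell and the picture viewer there is one more tool, called after ">>>" as name([rows], argument=value, ...), one row to a line, values as JSON. jog_arm: Moves the arm, as the interface text tells. Its arguments: {"type":"object","properties":{"plan":{"type":"array","items":{"type":"array","items":{"type":"number"}}},"hand":{"type":"number"},"force":{"type":"number"}},"required":["plan"]}

```bash
mkdir -p pics; python3 - <<'E'
from workcell import *
import cv2
for n in("side","top"):
    im=read_camera(n); cv2.imwrite(f"pics/{n}0.png",im[:,:,::-1]); print(n,calibration(n))
print(get_state())
E
```

```text
side {'K': array([[438.80249721,   0.        , 314.00191556],
       [  0.        , 438.80249721, 233.67616139],
       [  0.        ,   0.        ,   1.        ]]), 'world_to_cam': array([[ 0.96613162, -0.25799109, -0.00550258, -0.48912617],
       [-0.1906801 , -0.69937141, -0.68885466,  0.1759524 ],
       [ 0.17387002,  0.6665735 , -0.7248786 ,  1.14373887],
       [ 0.        ,  0.        ,  0.        ,  1.        ]])}
top {'K': array([[595.21596317,   0.        , 321.18782188],
       [  0.        , 595.21596317, 242.09309246],
       [  0.        ,   0.        ,   1.        ]]), 'world_to_cam': array([[ 0.0162225 , -0.99968951,  0.01891354, -0.02909996],
       [-0.99094461, -0.01859645, -0.13297727,  0.5413794 ],
       [ 0.13328771, -0.01658505, -0.99093861,  1.66012312],
       [ 0.        ,  0.        ,  0.        ,  1.        ]])}
{'clock': 0.1, 'joint_pos': array([1.03643570e+00, 3.13953700e-01, 4.51217900e-02, 1.30358468e+00,
       2.93102532e-05, 1.43119900e+00]), 'qvel': array([-0.00304251,  0.00191932,  0.00442173,  0.00099931, -0.00138228,
       -0.00133573]), 'tau': array([ 2.19685164e-03, -4.81723595e+01,  2.99245423e+01,  1.26804653e-02,
       -1.41008059e-04,  2.77680095e-05]), 'tcp_pos': array([0.22091572, 0.53039949, 0.23049381]), 'orientation': array([-2.81691172e-04,  1.96102442e-01,  9.80583079e-01, -7.59723678e-04]), 'wrist_force': array([-0.48762478,  0.86362992,  0.17419055]), 'ft_torque': array([-0.044874  ,  0.02780712,  0.01762958]), 'finger_gap': 0.0851579180374897}
```

View pics/side0.png

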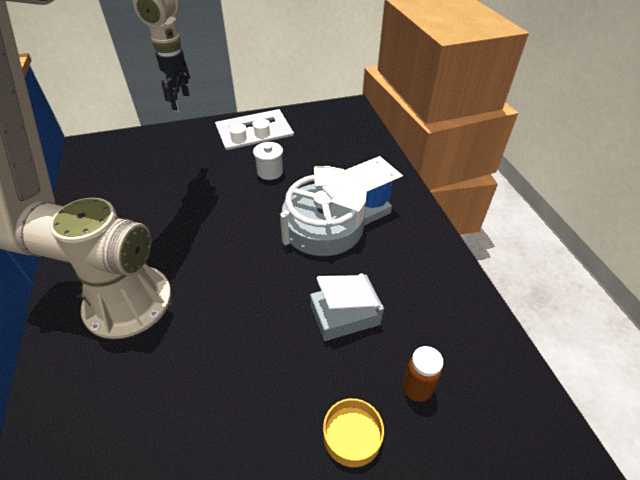

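View pics/top0.png

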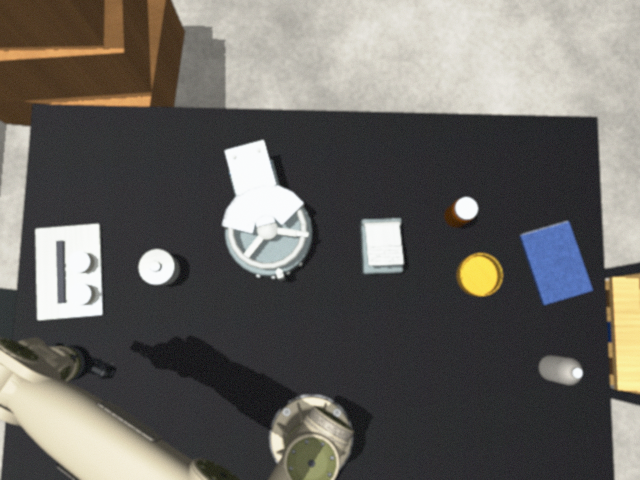

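The top view shows the mill at about (267,232), the paddle at about (383,245), the jar at (158,267), the sieve at (480,274) and the bottle at (463,211). I'll zoom in next.

```bash
cat > h.py <<'E'
from workcell import *
import cv2, numpy as np
C={n:calibration(n) for n in("side","top")}
def proj(n,P):
    P=np.atleast_2d(P); T=C[n]["world_to_cam"]; q=P@T[:3,:3].T+T[:3,3]; u=q@C[n]["K"].T; return u[:,:2]/u[:,2:]
def back(n,uv,z):
    T=C[n]["world_to_cam"];R=T[:3,:3];o=-R.T@T[:3,3]
    d=R.T@np.linalg.solve(C[n]["K"],[uv[0],uv[1],1]); return o+d*(z-o[2])/d[2]
E
python3 - <<'E'
from h import *
a=cv2.imread("pics/top0.png");b=cv2.imread("pics/side0.png")
cv2.imwrite("pics/tz.png",cv2.resize(a[130:290,215:415],None,fx=4,fy=3.75 and 4,interpolation=cv2.INTER_CUBIC)[:600])
cv2.imwrite("pics/sz.png",cv2.resize(b[150:350,260:420],None,fx=3,fy=3,interpolation=cv2.INTER_CUBIC))
E
```

```text
(no output)
```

View pics/tz.png

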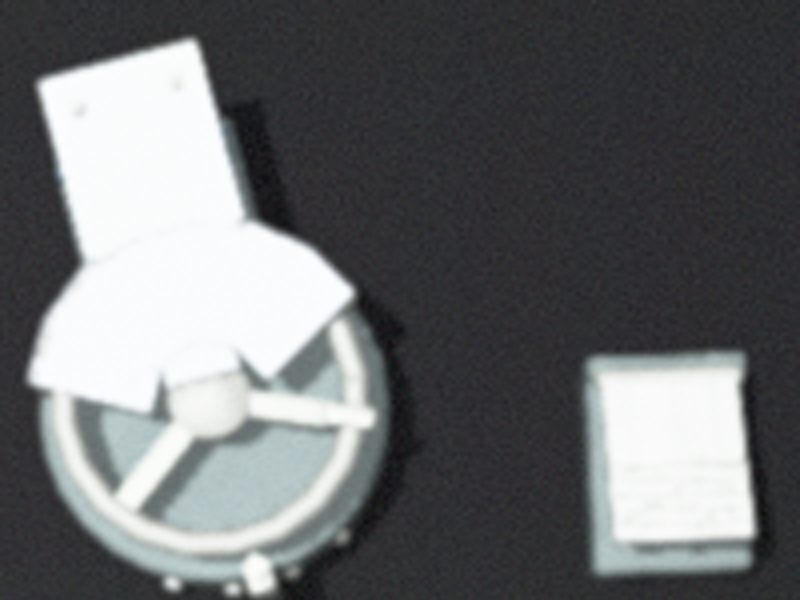

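View pics/sz.png

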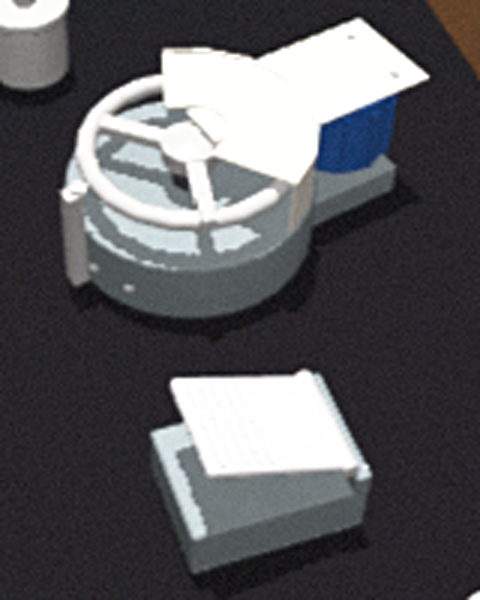

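```bash
cat > fit.py <<'E'
from h import *
from scipy.optimize import least_squares
T=lambda x,y:((x+.5)/4-.5+215,(y+.5)/4-.5+130)
S=lambda x,y:((x+.5)/3-.5+260,(y+.5)/3-.5+150)
pt=np.array([back("top",T(*p),.11)[:2] for p in[(63,410),(75,450),(112,510),(205,544),(290,520),(335,475),(352,380),(338,325)]])
ps=np.array([back("side",S(*p),.11)[:2] for p in[(88,130),(98,105),(125,85),(90,170),(110,195),(150,212),(205,218),(250,210)]])
for P in(pt,ps):
    r=least_squares(lambda c:np.hypot(*(P-c).T)-.1,P.mean(0)); print("centre",r.x,r.fun.round(4))
print("hub",back("top",T(208,408),.123),back("side",S(190,143),.123))
print("lug",back("top",T(366,418),.116),back("side",S(205,216),.116))
print("pointer top",back("top",T(260,575),.119),back("side",S(74,188),.119))
print("jar",back("top",(158,266),.1),"sieve",back("top",(480,273),.045),"bottle",back("top",(466,208),.13))
for q in[(605,378),(742,370),(755,538),(615,542)]: print("pad top",T(*q),back("top",T(*q),.08 if q[1]<400 else .127))
for q in[(315,372),(365,468),(208,476),(172,380)]: print("pad side",back("side",S(*q),.085 if q[0]>300 else .127))
E
python3 fit.py
```

```text
centre [0.56476631 0.12974283] [ 0.0002 -0.002   0.0009 -0.0001  0.0001  0.0004 -0.0023  0.0009]
centre [0.56753873 0.13684472] [-0.0025  0.0039  0.0066 -0.0014  0.0008 -0.0006  0.002   0.0065]
hub [0.55596057 0.12988989 0.123     ] [0.5658498  0.12235791 0.123     ]
lug [0.55219161 0.02301492 0.116     ] [0.55442695 0.03225062 0.116     ]
pointer top [0.44378147 0.09209138 0.119     ] [0.44853014 0.09548023 0.119     ]
jar [0.45949523 0.42322458 0.1       ] sieve [ 0.46083502 -0.47043634  0.045     ] bottle [ 0.63036117 -0.41119902  0.13      ]
pad top (365.875, 224.125) [ 0.58889297 -0.14283446  0.08      ]
pad top (400.125, 222.125) [ 0.59641444 -0.23870433  0.08      ]
pad top (403.375, 264.125) [ 0.47397333 -0.24020865  0.127     ]
pad top (368.375, 265.125) [ 0.46957262 -0.14591254  0.127     ]
pad side [ 0.600554   -0.13846517  0.085     ]
pad side [ 0.60635203 -0.23870825  0.085     ]
pad side [ 0.47720834 -0.24062333  0.127     ]
pad side [ 0.47505336 -0.14706328  0.127     ]
```

```bash
cat > ov.py <<'E'
from h import *
def overlay(n,im,c,yaw,w,roi,f,out,pad=None):
    x0,y0,x1,y1=roi; im=cv2.resize(im[y0:y1,x0:x1],None,fx=f,fy=f,interpolation=cv2.INTER_CUBIC)
    def pl(P,col,cl=False):
        q=(proj(n,P)-[x0,y0]+.5)*f-.5; cv2.polylines(im,[np.round(q*8).astype(np.int32)],cl,col,1,cv2.LINE_AA,3)
    t=np.linspace(0,2*np.pi,80)
    circ=lambda r,z:np.c_[c[0]+r*np.cos(t),c[1]+r*np.sin(t),0*t+z]
    pl(circ(.1,.11),(0,0,255));pl(circ(.122,.07),(255,0,0));pl(circ(.028,.123),(0,200,0))
    a=yaw+np.pi; R=lambda a,x,y,z:np.c_[c[0]+np.cos(a)*np.array(x)-np.sin(a)*np.array(y),c[1]+np.sin(a)*np.array(x)+np.cos(a)*np.array(y),0*np.array(x)+z]
    pl(R(a,[.12,.136,.136,.12],[-.008,-.008,.008,.008],.119),(255,0,255),True)
    l=a-w; pl(R(l,[.093,.107,.107,.093],[-.017,-.017,.017,.017],.125),(0,140,255),True)
    for k in range(3): pl(R(l+k*2*np.pi/3,[.028,.1],[0,0],.116),(255,255,0))
    for s in(-1,1):
        d=np.radians(s*np.array([82,73])); r=np.array([.06,.109]); pl(R(yaw,r*np.cos(d),r*np.sin(d),.135),(0,0,0))
    if pad is not None:
        b,py,th=pad; T=lambda x,y,z:np.c_[b[0]+np.cos(py)*np.array(x)-np.sin(py)*np.array(y),b[1]+np.sin(py)*np.array(x)+np.cos(py)*np.array(y),0*np.array(x)+z]
        pl(T([.075,.075,-.075,-.075],[-.055,.055,.055,-.055],.055),(255,0,0),True)
        e=.058-.125*np.cos(th)-.0; Z=.0825+.125*np.sin(th)
        pl(T([.058,.058,e,e],[-.047,.047,.047,-.047],np.array([.085,.085,Z,Z])),(0,0,255),True)
    cv2.imwrite(out,im)
E
python3 - <<'E'
from ov import *
a=cv2.imread("pics/top0.png");b=cv2.imread("pics/side0.png")
p=((.5355,-.1905),0.03,.35)
overlay("top",a,(.565,.130),np.radians(17.3),-1.15,(215,150,415,290),4,"pics/ot.png",p)
overlay("side",b,(.565,.130),np.radians(17.3),-1.15,(260,150,420,350),3,"pics/os.png",p)
E
```

```text
(no output)
```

View pics/ot.png

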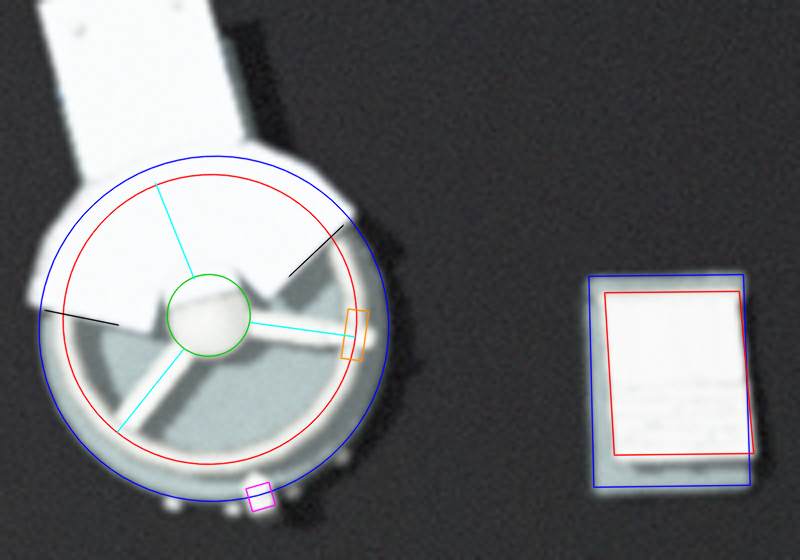

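View pics/os.png

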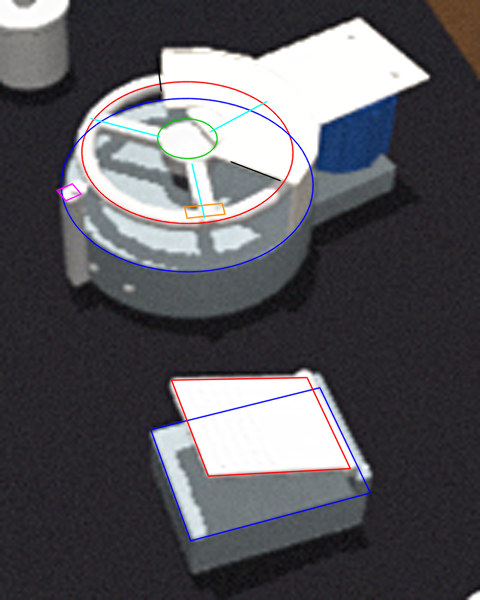

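>>> jog_arm([
  [0.028,-0.04,0,0,0,0],
  [0.028,-0.04,0,0,0,0],
  [0.028,-0.04,0,0,0,0],
  [0.028,-0.04,0,0,0,0],
  [0.028,-0.04,0,0,0,0],
  [0.028,-0.04,0,0,0,0],
  [0.028,-0.04,0,0,0,0],
  [0.028,-0.04,0,0,0,0],
  [0.028,-0.04,0,0,0,0],
  [0.028,-0.04,0,0,0,0],
], hand=0)

```text
clock: 1.1
tcp_pos: [0.5018, 0.1289, 0.2311]
orientation: [-0.0, 0.196, 0.981, 0.0]
wrist_force: [1.2, 1.1, 0.3]
finger_gap: -0.0001
```

```bash
cat > st.py <<'E'
from h import *
np.set_printoptions(precision=4,suppress=True)
s=get_state()
c=np.array([.565,.130]); d=s["tcp_pos"][:2]-c
print(s["clock"],s["tcp_pos"],"r",np.hypot(*d),"phi",np.degrees(np.arctan2(d[1],d[0]))%360,s["wrist_force"],s["finger_gap"])
E
python3 -c "
from st import *
print(s['orientation']); print(globals().get('hold_point_z'))"
```

```text
1.1 [0.5018 0.1289 0.2311] r 0.06322847443274682 phi 180.97104044120908 [1.2425 1.0667 0.2559] -5.07093253561884e-05
[-0.0002  0.1962  0.9806  0.0001]
0.0187
```

>>> jog_arm([
  [0,-0.002,-0.025,0,0,0],
  [0,-0.002,-0.025,0,0,0],
  [0,0,-0.025,0,0,0],
  [0,0,-0.015,0,0,0],
  [0,0,-0.015,0,0,0],
  [0,0,-0.01,0,0,0],
  [0,0,-0.01,0,0,0],
  [0,0,-0.01,0,0,0],
  [0,0,0,0,0,0],
  [0,0,0,0,0,0],
])

```text
clock: 2.1
tcp_pos: [0.5012, 0.1269, 0.0964]
orientation: [-0.0, 0.196, 0.981, 0.0]
wrist_force: [-0.6, -0.1, -0.1]
finger_gap: -0.0005
```

```bash
cat > arc.py <<'E'
import sys; from st import *
# arc r target phi list: print increments
r,p0,p1,n=float(sys.argv[1]),*map(float,sys.argv[2:4]),int(sys.argv[4])
ph=np.radians(np.linspace(p0,p1,n+1)); P=c+r*np.c_[np.cos(ph),np.sin(ph)]
cur=np.array([float(sys.argv[5]),float(sys.argv[6])]) if len(sys.argv)>6 else s["tcp_pos"][:2]
q=cur.copy(); o=[]
for p in P[1:]:
    d=np.round(p-q,4); q=q+d; o.append([float(d[0]),float(d[1]),0,0,0,0])
for i in range(0,n,10): print(o[i:i+10])
E
python3 arc.py .062 183 121 20
python3 - <<'E'
from h import *
cv2.imwrite("pics/s1.png",cv2.resize(read_camera("side")[100:330,220:440],None,fx=2.6,fy=2.6)[:,:,::-1])
E
```

```text
2.1 [0.5012 0.1269 0.0964] r 0.06388856506340451 phi 182.81608762833974 [-0.6417 -0.0931 -0.121 ] -0.0004648947490179451
[[0.0018, 0.0032, 0, 0, 0, 0], [0.0001, 0.0034, 0, 0, 0, 0], [0.0003, 0.0033, 0, 0, 0, 0], [0.0004, 0.0034, 0, 0, 0, 0], [0.0007, 0.0033, 0, 0, 0, 0], [0.0008, 0.0032, 0, 0, 0, 0], [0.001, 0.0032, 0, 0, 0, 0], [0.0011, 0.0032, 0, 0, 0, 0], [0.0014, 0.003, 0, 0, 0, 0], [0.0015, 0.003, 0, 0, 0, 0]]
[[0.0016, 0.003, 0, 0, 0, 0], [0.0018, 0.0028, 0, 0, 0, 0], [0.002, 0.0027, 0, 0, 0, 0], [0.0021, 0.0026, 0, 0, 0, 0], [0.0022, 0.0025, 0, 0, 0, 0], [0.0024, 0.0024, 0, 0, 0, 0], [0.0025, 0.0022, 0, 0, 0, 0], [0.0026, 0.0021, 0, 0, 0, 0], [0.0028, 0.002, 0, 0, 0, 0], [0.0028, 0.0018, 0, 0, 0, 0]]
```

View pics/s1.png

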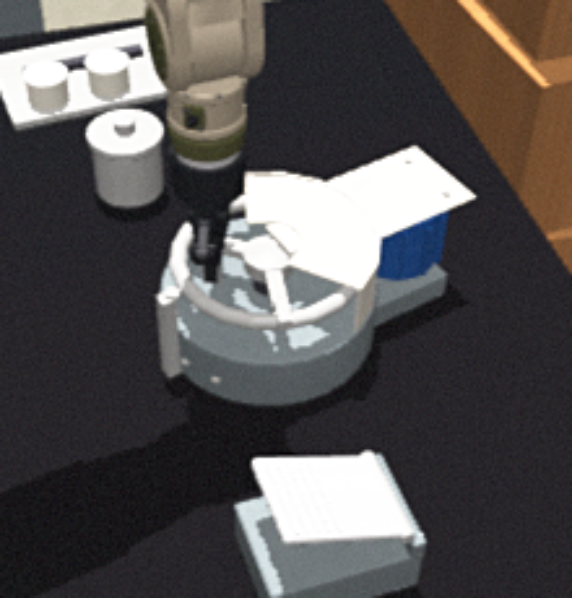

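The shut fingers are inside the window at about (212,275), clear of the rim and hub. I'll start the first stroke.

>>> jog_arm([
  [0.0018,0.0032,0,0,0,0],
  [0.0001,0.0034,0,0,0,0],
  [0.0003,0.0033,0,0,0,0],
  [0.0004,0.0034,0,0,0,0],
  [0.0007,0.0033,0,0,0,0],
  [0.0008,0.0032,0,0,0,0],
  [0.001,0.0032,0,0,0,0],
  [0.0011,0.0032,0,0,0,0],
  [0.0014,0.003,0,0,0,0],
  [0.0015,0.003,0,0,0,0],
])

```text
clock: 3.15
tcp_pos: [0.5094, 0.1567, 0.0959]
orientation: [-0.0, 0.197, 0.98, -0.003]
wrist_force: [-1.7, -9.6, 0.7]
finger_gap: -0.0
```

>>> jog_arm([
  [0.0016,0.003,0,0,0,0],
  [0.0018,0.0028,0,0,0,0],
  [0.002,0.0027,0,0,0,0],
  [0.0021,0.0026,0,0,0,0],
  [0.0022,0.0025,0,0,0,0],
  [0.0024,0.0024,0,0,0,0],
  [0.0025,0.0022,0,0,0,0],
  [0.0026,0.0021,0,0,0,0],
  [0.0028,0.002,0,0,0,0],
  [0.0028,0.0018,0,0,0,0],
])

```text
clock: 4.15
tcp_pos: [0.5301, 0.1813, 0.095]
orientation: [-0.003, 0.197, 0.98, -0.003]
wrist_force: [-6.5, -6.8, 0.3]
finger_gap: 0.0002
```

```bash
python3 st.py
python3 - <<'E'
from h import *
cv2.imwrite("pics/s2.png",cv2.resize(read_camera("side")[100:330,220:440],None,fx=2.6,fy=2.6)[:,:,::-1])
E
```

```text
4.15 [0.5301 0.1813 0.095 ] r 0.06203961587443097 phi 124.24538074680527 [-6.4523 -6.7884  0.2628] 0.00016062228312265818
```

View pics/s2.png

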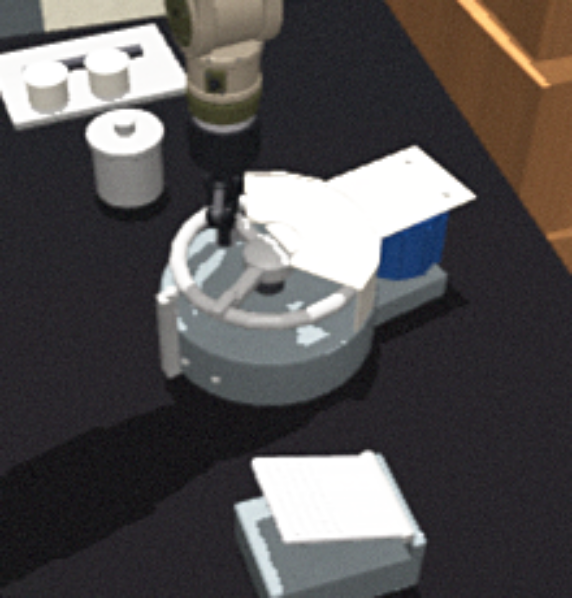

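>>> jog_arm([
  [-0.001,-0.001,0.025,0,0,0],
  [0.001,0.001,0.03,0,0,0],
  [0.003,-0.0227,0,0,0,0],
  [0.004,-0.03,0,0,0,0],
  [0.004,-0.03,0,0,0,0],
  [0.003,-0.025,0,0,0,0],
  [0.0008,-0.005,0,0,0,0],
  [0,0,-0.025,0,0,0],
  [0,0,-0.02,0,0,0],
  [0,0,-0.01,0,0,0],
])

```text
clock: 5.2
tcp_pos: [0.5467, 0.071, 0.0946]
orientation: [-0.001, 0.196, 0.981, -0.0]
wrist_force: [-0.9, -0.2, -0.5]
finger_gap: 0.0
```

```bash
python3 arc.py .062 254 118 30 .5479 .0704
python3 - <<'E'
from h import *
cv2.imwrite("pics/s3.png",cv2.resize(read_camera("side")[100:330,220:440],None,fx=2.6,fy=2.6)[:,:,::-1])
E
```

```text
5.2 [0.5467 0.071  0.0946] r 0.061796155103412596 phi 252.79667177668932 [-0.9249 -0.1824 -0.5387] 4.0435200582096724e-05
[[-0.0046, 0.0015, 0, 0, 0, 0], [-0.0046, 0.0019, 0, 0, 0, 0], [-0.0043, 0.0023, 0, 0, 0, 0], [-0.0042, 0.0026, 0, 0, 0, 0], [-0.0039, 0.0029, 0, 0, 0, 0], [-0.0037, 0.0032, 0, 0, 0, 0], [-0.0035, 0.0035, 0, 0, 0, 0], [-0.0031, 0.0038, 0, 0, 0, 0], [-0.0029, 0.004, 0, 0, 0, 0], [-0.0025, 0.0042, 0, 0, 0, 0]]
[[-0.0022, 0.0044, 0, 0, 0, 0], [-0.0018, 0.0045, 0, 0, 0, 0], [-0.0015, 0.0047, 0, 0, 0, 0], [-0.0011, 0.0048, 0, 0, 0, 0], [-0.0007, 0.0048, 0, 0, 0, 0], [-0.0003, 0.0049, 0, 0, 0, 0], [0.0001, 0.0049, 0, 0, 0, 0], [0.0004, 0.0049, 0, 0, 0, 0], [0.0009, 0.0048, 0, 0, 0, 0], [0.0012, 0.0048, 0, 0, 0, 0]]
[[0.0016, 0.0046, 0, 0, 0, 0], [0.0019, 0.0045, 0, 0, 0, 0], [0.0024, 0.0043, 0, 0, 0, 0], [0.0026, 0.0042, 0, 0, 0, 0], [0.0029, 0.0039, 0, 0, 0, 0], [0.0033, 0.0037, 0, 0, 0, 0], [0.0035, 0.0034, 0, 0, 0, 0], [0.0038, 0.0031, 0, 0, 0, 0], [0.0041, 0.0028, 0, 0, 0, 0], [0.0042, 0.0024, 0, 0, 0, 0]]
```

View pics/s3.png

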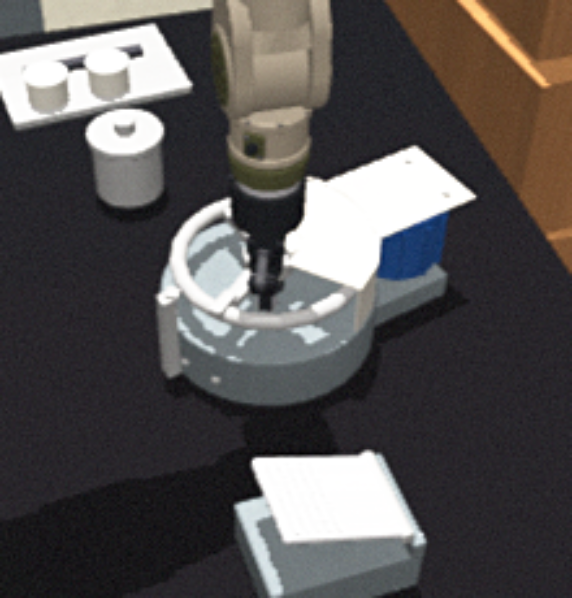

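The shut fingers are in the window behind the lug's spoke, whose end is at (225,305). I'll do the first long stroke.

>>> jog_arm([
  [-0.0046,0.0015,0,0,0,0],
  [-0.0046,0.0019,0,0,0,0],
  [-0.0043,0.0023,0,0,0,0],
  [-0.0042,0.0026,0,0,0,0],
  [-0.0039,0.0029,0,0,0,0],
  [-0.0037,0.0032,0,0,0,0],
  [-0.0035,0.0035,0,0,0,0],
  [-0.0031,0.0038,0,0,0,0],
  [-0.0029,0.004,0,0,0,0],
  [-0.0025,0.0042,0,0,0,0],
])

```text
clock: 6.25
tcp_pos: [0.5151, 0.0987, 0.099]
orientation: [0.005, 0.197, 0.98, -0.001]
wrist_force: [7.0, -7.4, 0.5]
finger_gap: 0.0003
```

>>> jog_arm([
  [-0.0022,0.0044,0,0,0,0],
  [-0.0018,0.0045,0,0,0,0],
  [-0.0015,0.0047,0,0,0,0],
  [-0.0011,0.0048,0,0,0,0],
  [-0.0007,0.0048,0,0,0,0],
  [-0.0003,0.0049,0,0,0,0],
  [0.0001,0.0049,0,0,0,0],
  [0.0004,0.0049,0,0,0,0],
  [0.0009,0.0048,0,0,0,0],
  [0.0012,0.0048,0,0,0,0],
])

```text
clock: 7.25
tcp_pos: [0.506, 0.1455, 0.0976]
orientation: [0.002, 0.197, 0.98, -0.003]
wrist_force: [-0.6, -9.8, 1.0]
finger_gap: 0.0
```

>>> jog_arm([
  [0.0016,0.0046,0,0,0,0],
  [0.0019,0.0045,0,0,0,0],
  [0.0024,0.0043,0,0,0,0],
  [0.0026,0.0042,0,0,0,0],
  [0.0029,0.0039,0,0,0,0],
  [0.0033,0.0037,0,0,0,0],
  [0.0035,0.0034,0,0,0,0],
  [0.0038,0.0031,0,0,0,0],
  [0.0041,0.0028,0,0,0,0],
  [0.0021,0.0012,0,0,0,0],
])

```text
clock: 8.25
tcp_pos: [0.5312, 0.1821, 0.0962]
orientation: [-0.002, 0.196, 0.981, -0.002]
wrist_force: [-5.4, -6.2, 0.2]
finger_gap: 0.0002
```

```bash
python3 st.py
python3 - <<'E'
from h import *
cv2.imwrite("pics/s4.png",cv2.resize(read_camera("side")[100:330,220:440],None,fx=2.6,fy=2.6)[:,:,::-1])
E
```

```text
8.25 [0.5312 0.1821 0.0962] r 0.062091934673190644 phi 122.95417702268584 [-5.3803 -6.1759  0.2472] 0.00019926010395508788
```

View pics/s4.png

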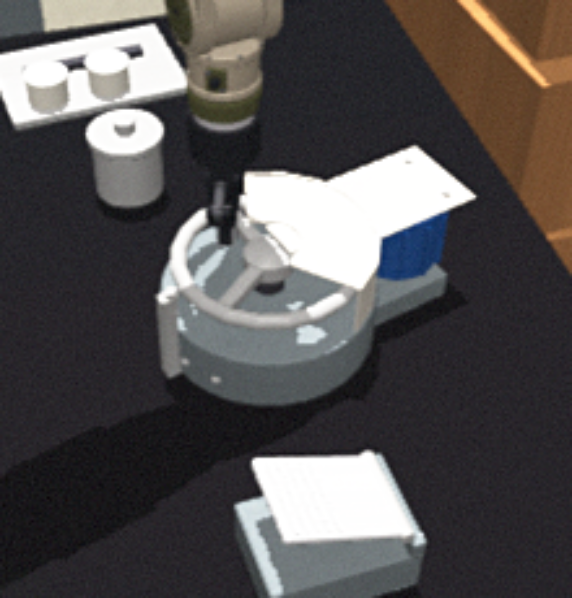

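The wheel now looks the same as before, with the next spoke at (225,300), so it turned about 120°. I'll repeat the stroke.

>>> jog_arm([
  [-0.001,-0.001,0.025,0,0,0],
  [0.001,0.001,0.03,0,0,0],
  [0.003,-0.0231,0,0,0,0],
  [0.004,-0.03,0,0,0,0],
  [0.004,-0.03,0,0,0,0],
  [0.003,-0.025,0,0,0,0],
  [0.0001,-0.005,0,0,0,0],
  [0,0,-0.025,0,0,0],
  [0,0,-0.02,0,0,0],
  [0,0,-0.01,0,0,0],
])

```text
clock: 9.3
tcp_pos: [0.5468, 0.0711, 0.0954]
orientation: [-0.001, 0.196, 0.981, 0.0]
wrist_force: [-0.3, -0.7, -0.6]
finger_gap: 0.0006
```

>>> jog_arm([
  [-0.0046,0.0015,0,0,0,0],
  [-0.0046,0.0019,0,0,0,0],
  [-0.0043,0.0023,0,0,0,0],
  [-0.0042,0.0026,0,0,0,0],
  [-0.0039,0.0029,0,0,0,0],
  [-0.0037,0.0032,0,0,0,0],
  [-0.0035,0.0035,0,0,0,0],
  [-0.0031,0.0038,0,0,0,0],
  [-0.0029,0.004,0,0,0,0],
  [-0.0025,0.0042,0,0,0,0],
])

```text
clock: 10.3
tcp_pos: [0.5151, 0.0987, 0.0991]
orientation: [0.005, 0.197, 0.98, -0.001]
wrist_force: [7.5, -7.3, 0.5]
finger_gap: 0.0005
```

>>> jog_arm([
  [-0.0022,0.0044,0,0,0,0],
  [-0.0018,0.0045,0,0,0,0],
  [-0.0015,0.0047,0,0,0,0],
  [-0.0011,0.0048,0,0,0,0],
  [-0.0007,0.0048,0,0,0,0],
  [-0.0003,0.0049,0,0,0,0],
  [0.0001,0.0049,0,0,0,0],
  [0.0004,0.0049,0,0,0,0],
  [0.0009,0.0048,0,0,0,0],
  [0.0012,0.0048,0,0,0,0],
])

```text
clock: 11.3
tcp_pos: [0.5061, 0.1455, 0.0977]
orientation: [0.002, 0.197, 0.98, -0.003]
wrist_force: [0.0, -10.0, 0.6]
finger_gap: -0.0001
```

>>> jog_arm([
  [0.0016,0.0046,0,0,0,0],
  [0.0019,0.0045,0,0,0,0],
  [0.0024,0.0043,0,0,0,0],
  [0.0026,0.0042,0,0,0,0],
  [0.0029,0.0039,0,0,0,0],
  [0.0033,0.0037,0,0,0,0],
  [0.0035,0.0034,0,0,0,0],
  [0.0038,0.0031,0,0,0,0],
  [0.0041,0.0028,0,0,0,0],
  [0.0021,0.0012,0,0,0,0],
])

```text
clock: 12.3
tcp_pos: [0.5313, 0.1822, 0.0964]
orientation: [-0.002, 0.196, 0.981, -0.002]
wrist_force: [-5.0, -6.1, 0.8]
finger_gap: 0.0004
```

```bash
python3 st.py
python3 - <<'E'
from h import *
cv2.imwrite("pics/s5.png",cv2.resize(read_camera("side")[100:330,220:440],None,fx=2.6,fy=2.6)[:,:,::-1])
E
```

```text
12.3 [0.5313 0.1822 0.0964] r 0.062107257398972 phi 122.8306705256444 [-4.9514 -6.1127  0.8238] 0.00041102450790907094
```

View pics/s5.png

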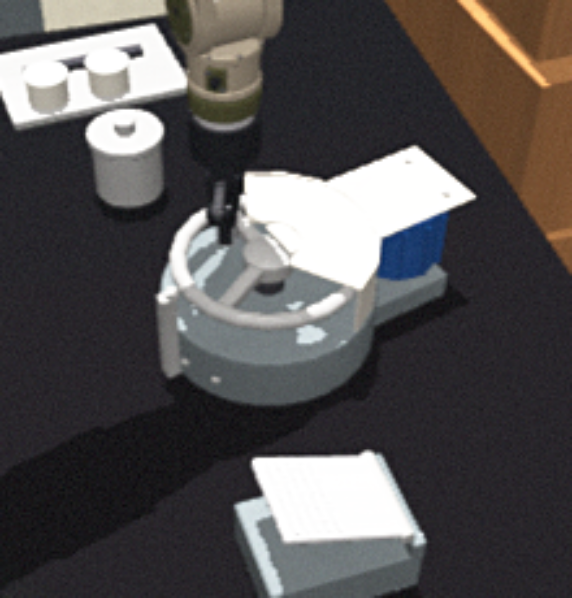

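```bash
python3 - <<'E'
from h import *
r=[cv2.imread(f"pics/s{k}.png")[180:400,140:400] for k in(1,2,4,5)]
r=[cv2.resize(x,(400,300),interpolation=cv2.INTER_CUBIC) for x in r]
cv2.imwrite("pics/cmp.png",np.vstack([np.hstack(r[:2]),np.hstack(r[2:])]))
E
```

```text
(no output)
```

View pics/cmp.png

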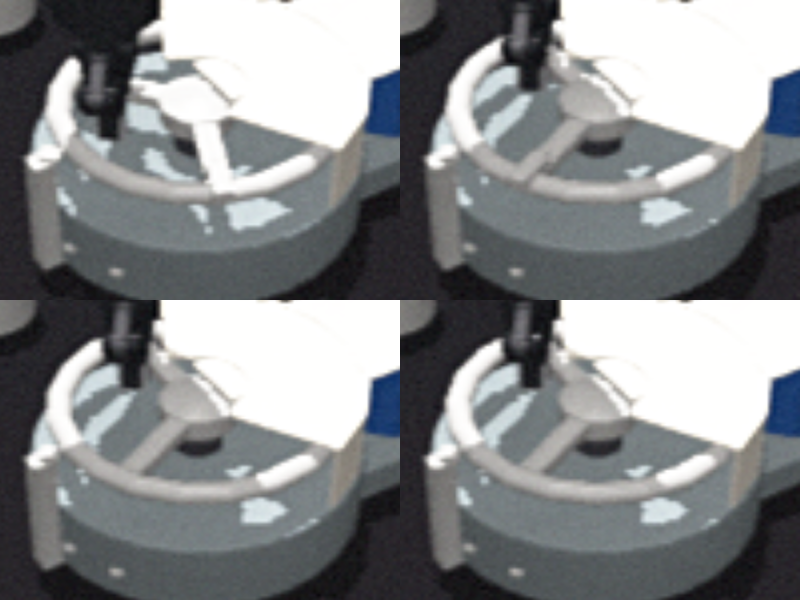

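Comparing the views, the bright patch on the rim at lower right is lighting and stays put. The lug shows only in the upper-right frame, at (525,175), where it is expected. Next is the third stroke.

>>> jog_arm([
  [-0.001,-0.001,0.025,0,0,0],
  [0.001,0.001,0.03,0,0,0],
  [0.003,-0.0231,0,0,0,0],
  [0.004,-0.03,0,0,0,0],
  [0.004,-0.03,0,0,0,0],
  [0.003,-0.025,0,0,0,0],
  [0.0001,-0.005,0,0,0,0],
  [0,0,-0.025,0,0,0],
  [0,0,-0.02,0,0,0],
  [0,0,-0.01,0,0,0],
])

```text
clock: 13.35
tcp_pos: [0.5469, 0.0711, 0.0955]
orientation: [-0.001, 0.196, 0.981, 0.0]
wrist_force: [-0.9, -0.3, 0.2]
finger_gap: -0.0002
```

>>> jog_arm([
  [-0.0046,0.0015,0,0,0,0],
  [-0.0046,0.0019,0,0,0,0],
  [-0.0043,0.0023,0,0,0,0],
  [-0.0042,0.0026,0,0,0,0],
  [-0.0039,0.0029,0,0,0,0],
  [-0.0037,0.0032,0,0,0,0],
  [-0.0035,0.0035,0,0,0,0],
  [-0.0031,0.0038,0,0,0,0],
  [-0.0029,0.004,0,0,0,0],
  [-0.0025,0.0042,0,0,0,0],
])

```text
clock: 14.35
tcp_pos: [0.5152, 0.0987, 0.0992]
orientation: [0.005, 0.197, 0.98, -0.001]
wrist_force: [6.7, -6.6, 1.4]
finger_gap: -0.0
```

>>> jog_arm([
  [-0.0022,0.0044,0,0,0,0],
  [-0.0018,0.0045,0,0,0,0],
  [-0.0015,0.0047,0,0,0,0],
  [-0.0011,0.0048,0,0,0,0],
  [-0.0007,0.0048,0,0,0,0],
  [-0.0003,0.0049,0,0,0,0],
  [0.0001,0.0049,0,0,0,0],
  [0.0004,0.0049,0,0,0,0],
  [0.0009,0.0048,0,0,0,0],
  [0.0012,0.0048,0,0,0,0],
])

```text
clock: 15.35
tcp_pos: [0.5061, 0.1455, 0.0978]
orientation: [0.002, 0.197, 0.98, -0.003]
wrist_force: [-0.6, -9.9, 1.1]
finger_gap: -0.0002
```

>>> jog_arm([
  [0.0016,0.0046,0,0,0,0],
  [0.0019,0.0045,0,0,0,0],
  [0.0024,0.0043,0,0,0,0],
  [0.0026,0.0042,0,0,0,0],
  [0.0029,0.0039,0,0,0,0],
  [0.0033,0.0037,0,0,0,0],
  [0.0035,0.0034,0,0,0,0],
  [0.0038,0.0031,0,0,0,0],
  [0.0041,0.0028,0,0,0,0],
  [0.0021,0.0012,0,0,0,0],
])

```text
clock: 16.35
tcp_pos: [0.5313, 0.1822, 0.0964]
orientation: [-0.002, 0.196, 0.981, -0.002]
wrist_force: [-5.0, -6.0, 0.5]
finger_gap: -0.0004
```

>>> jog_arm([
  [-0.001,-0.001,0.025,0,0,0],
  [0.001,0.001,0.03,0,0,0],
  [0.003,-0.0231,0,0,0,0],
  [0.004,-0.03,0,0,0,0],
  [0.004,-0.03,0,0,0,0],
  [0.003,-0.025,0,0,0,0],
  [0.0001,-0.005,0,0,0,0],
  [0,0,-0.025,0,0,0],
  [0,0,-0.02,0,0,0],
  [0,0,-0.01,0,0,0],
])

```text
clock: 17.35
tcp_pos: [0.5469, 0.0711, 0.0955]
orientation: [-0.001, 0.196, 0.981, 0.0]
wrist_force: [-0.1, -1.0, 0.3]
finger_gap: 0.0004
```

```bash
python3 st.py
python3 - <<'E'
from ov import *
from h import *
a=read_camera("top")[:,:,::-1].copy();b=read_camera("side")[:,:,::-1].copy()
cv2.imwrite("pics/top6.png",a);cv2.imwrite("pics/side6.png",b)
ta=cv2.resize(a[180:290,215:325],(600,600),interpolation=cv2.INTER_CUBIC)
cv2.imwrite("pics/t6.png",ta)
overlay("side",b,(.565,.130),np.radians(17.3),np.radians(-22),(270,150,380,260),5,"pics/o6.png")
E
```

```text
17.35 [0.5469 0.0711 0.0955] r 0.061604970468110615 phi 252.9042781445595 [-0.0862 -0.9663  0.2526] 0.0003820192900899136
```

View pics/t6.png

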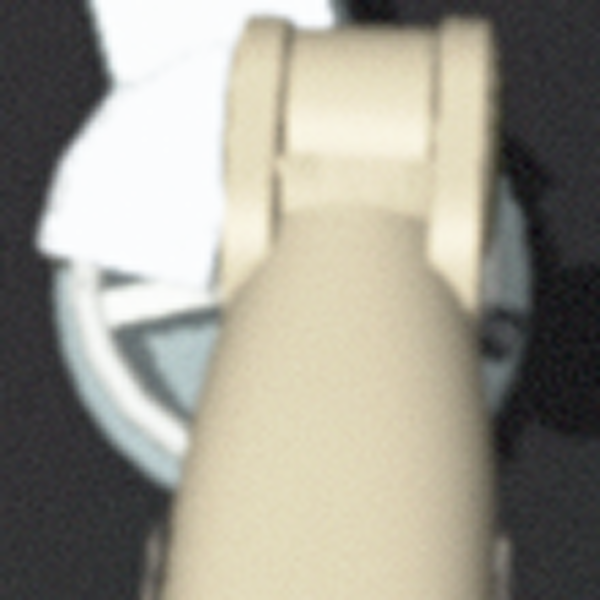

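View pics/o6.png

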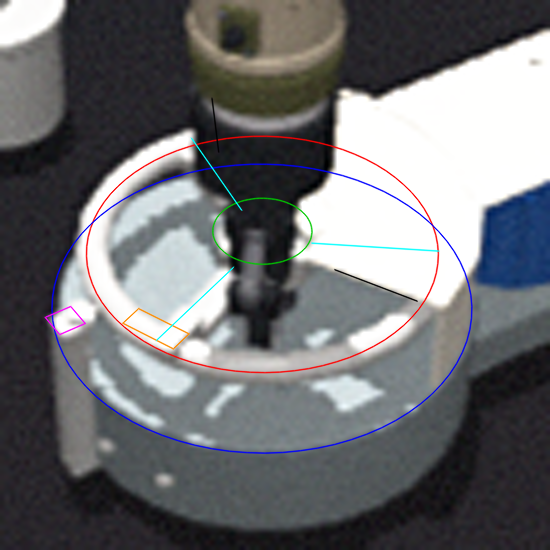

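```bash
python3 - <<'E'
from h import *
p=back("side",(308.9,219.7),.122); print(p)
for c in((.565,.13),(.566,.127),(.564,.1335)):
    d=p[:2]-c; print(c,np.degrees(np.arctan2(d[1],d[0]))%360,np.hypot(*d))
# top spoke at left: zoom 600/110; spoke middle line (105,303)-(215,293)
f=600/110
for q in((110,306),(212,292)): 
    p=back("top",((q[0]+.5)/f-.5+215,(q[1]+.5)/f-.5+180),.116); d=p[:2]-np.array([.565,.13]); print(p,np.degrees(np.arctan2(d[1],d[0]))%360,np.hypot(*d))
E
```

```text
[0.50541359 0.04711543 0.122     ]
(0.565, 0.13) 234.2873241921456 0.10208032018236751
(0.566, 0.127) 232.82242890868326 0.1002609455238904
(0.564, 0.1335) 235.8546981194254 0.10437749233248637
[0.54421797 0.21637168 0.116     ] 103.52886599298614 0.08883670166892271
[0.55221631 0.16599099 0.116     ] 109.55460343172828 0.03819390516944183
```

```bash
python3 arc.py .062 254 222 10 .5479 .0704
```

```text
17.45 [0.5467 0.0711 0.0955] r 0.061669284473830556 phi 252.7503841993847 [ 0.4312 -0.2999 -0.2197] 0.00045629668863034076
[[-0.0033, 0.001, 0, 0, 0, 0], [-0.0032, 0.0013, 0, 0, 0, 0], [-0.0032, 0.0014, 0, 0, 0, 0], [-0.0031, 0.0016, 0, 0, 0, 0], [-0.003, 0.0017, 0, 0, 0, 0], [-0.0028, 0.0019, 0, 0, 0, 0], [-0.0028, 0.0021, 0, 0, 0, 0], [-0.0027, 0.0022, 0, 0, 0, 0], [-0.0025, 0.0024, 0, 0, 0, 0], [-0.0024, 0.0025, 0, 0, 0, 0]]
```

>>> jog_arm([
  [-0.0033,0.001,0,0,0,0],
  [-0.0032,0.0013,0,0,0,0],
  [-0.0032,0.0014,0,0,0,0],
  [-0.0031,0.0016,0,0,0,0],
  [-0.003,0.0017,0,0,0,0],
  [-0.0028,0.0019,0,0,0,0],
  [-0.0028,0.0021,0,0,0,0],
  [-0.0027,0.0022,0,0,0,0],
  [-0.0025,0.0024,0,0,0,0],
  [-0.0024,0.0025,0,0,0,0],
])

```text
clock: 18.45
tcp_pos: [0.5235, 0.087, 0.0983]
orientation: [0.005, 0.197, 0.98, -0.001]
wrist_force: [9.3, -6.3, -1.3]
finger_gap: -0.0
```

>>> jog_arm([
  [0.001,-0.001,0.03,0,0,0],
  [0,0,0.04,0,0,0],
  [0,-0.03,0.02,0,0,0],
  [0,-0.04,0.01,0,0,0],
  [0,-0.04,0,0,0,0],
  [0,-0.04,0,0,0,0],
  [0,-0.04,0,0,0,0],
  [0,-0.04,0,0,0,0],
  [0,-0.03,0,0,0,0],
  [0,0,0,0,0,0],
])

```text
clock: 19.45
tcp_pos: [0.5199, -0.1761, 0.1966]
orientation: [0.001, 0.198, 0.98, -0.001]
wrist_force: [0.9, 0.5, -0.7]
finger_gap: 0.0
```

```bash
python3 st.py
python3 - <<'E'
from ov import *
from h import *
a=read_camera("top")[:,:,::-1].copy();b=read_camera("side")[:,:,::-1].copy()
cv2.imwrite("pics/top7.png",a);cv2.imwrite("pics/side7.png",b)
ta=cv2.resize(a[180:290,215:325],(600,600),interpolation=cv2.INTER_CUBIC)
cv2.imwrite("pics/t7.png",ta)
cv2.imwrite("pics/o7.png",cv2.resize(b[150:260,270:380],(600,600),interpolation=cv2.INTER_CUBIC))
E
```

```text
19.45 [ 0.5199 -0.1761  0.1966] r 0.30935356054973495 phi 261.6222007463942 [ 0.8525  0.4672 -0.7286] 4.6452279922967945e-05
```

View pics/t7.png

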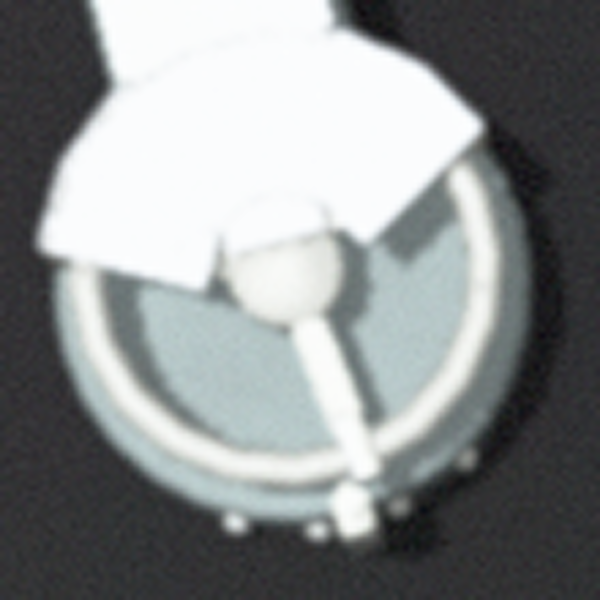

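View pics/o7.png

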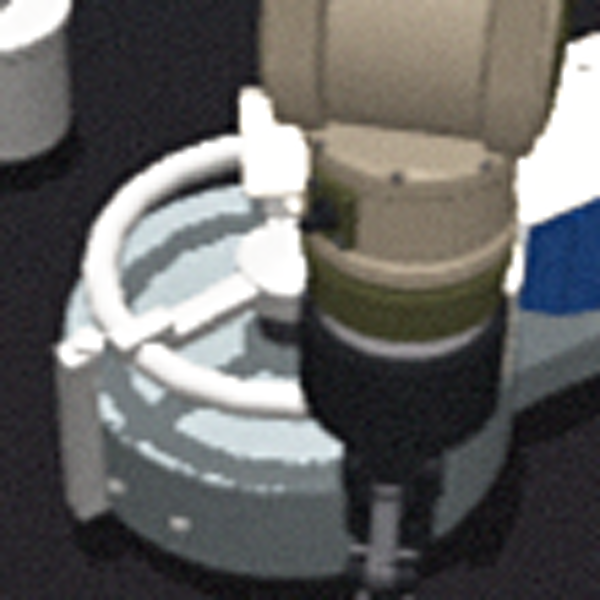

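```bash
python3 - <<'E'
from ov import *
f=600/110
B=lambda q,z:back("top",((q[0]+.5)/f-.5+215,(q[1]+.5)/f-.5+180),z)[:2]
hub=B((285,266),.123);lug=B((366,462),.125);sp=B((315,335),.116);post=B((355,515),.119);tip=B((351,487),.116)
print(hub,lug,post,tip)
g=5.4545
S=lambda q,z:back("side",((q[0]+.5)/g-.5+270,(q[1]+.5)/g-.5+150),z)[:2]
print("side lug",S((128,332),.125),"post",S((80,348),.119))
for c in(hub,(.565,.13),(.563,.13)):
    an=lambda p:np.degrees(np.arctan2(*(p-np.array(c))[::-1]))%360
    print(an(lug),an(sp),an(post),an(tip),'side',an(S((128,332),.125)),an(S((80,348),.119)))
a=cv2.imread("pics/top7.png")
for w in(-.12,):
  overlay("top",a,(.563,.130),np.radians(17.3),w,(215,180,325,290),5,"pics/o7t.png")
E
```

```text
[0.56491249 0.12955832] [0.46781174 0.08686203] [0.44207909 0.09191369] [0.45613838 0.09439766]
side lug [0.47202123 0.09020389] post [0.44744365 0.09144901]
203.73563366518215 204.7187748333949 197.0386777330399 197.9131541242454 side 202.96049008100692 197.97412986680797
203.93451669729436 205.28409353340675 197.21528133591113 198.10992685378807 side 203.17154493427975 198.1561925126095
204.37936182586358 206.67636190622093 197.4827978189249 198.42616552782175 side 203.62562059693283 198.4493189094447
```

View pics/o7t.png

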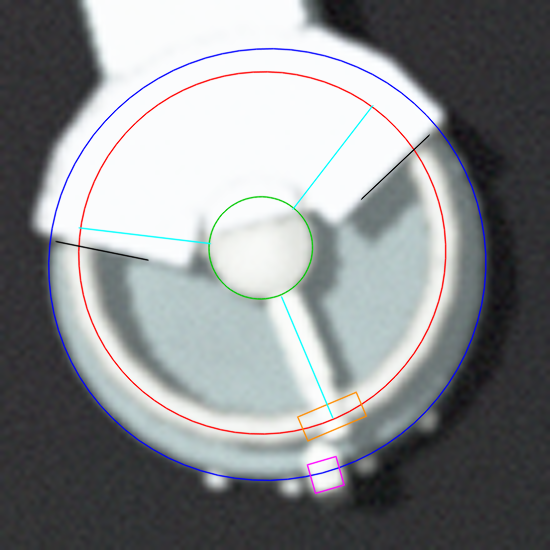

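Both cameras agree: lug at about 203.5°, pointer at about 197.7°, so the lug is some 6° short. The lug at (366,462) sits just right of the pointer at (351,487). I'll go back and push a further 6°.

>>> jog_arm([
  [0.0035,0.036,0,0,0,0],
  [0.0035,0.036,0,0,0,0],
  [0.0035,0.036,0,0,0,0],
  [0.0035,0.036,0,0,0,0],
  [0.0035,0.036,0,0,0,0],
  [0.0034,0.036,0,0,0,0],
  [0.003,0.0318,-0.03,0,0,0],
  [0,0,-0.03,0,0,0],
  [0,0,-0.025,0,0,0],
  [0,0,-0.015,0,0,0],
])

```text
clock: 20.55
tcp_pos: [0.5416, 0.0775, 0.0944]
orientation: [-0.001, 0.194, 0.981, -0.0]
wrist_force: [0.8, -0.2, -0.3]
finger_gap: -0.0001
```

```bash
python3 arc.py .062 250 216 16
```

```text
20.55 [0.5416 0.0775 0.0944] r 0.05745773853322127 phi 245.98044140676478 [ 0.798  -0.2388 -0.2573] -0.0001019452628939376
[[0.0, -0.005, 0, 0, 0, 0], [-0.0021, 0.001, 0, 0, 0, 0], [-0.0021, 0.0009, 0, 0, 0, 0], [-0.002, 0.0011, 0, 0, 0, 0], [-0.002, 0.0011, 0, 0, 0, 0], [-0.002, 0.0012, 0, 0, 0, 0], [-0.0019, 0.0013, 0, 0, 0, 0], [-0.0018, 0.0014, 0, 0, 0, 0], [-0.0018, 0.0014, 0, 0, 0, 0], [-0.0018, 0.0015, 0, 0, 0, 0]]
[[-0.0017, 0.0015, 0, 0, 0, 0], [-0.0016, 0.0016, 0, 0, 0, 0], [-0.0016, 0.0017, 0, 0, 0, 0], [-0.0015, 0.0017, 0, 0, 0, 0], [-0.0015, 0.0018, 0, 0, 0, 0], [-0.0014, 0.0018, 0, 0, 0, 0]]
```

>>> jog_arm([
  [0.0,-0.004,0,0,0,0],
  [-0.0021,0.001,0,0,0,0],
  [-0.0021,0.0009,0,0,0,0],
  [-0.002,0.0011,0,0,0,0],
  [-0.002,0.0011,0,0,0,0],
  [-0.002,0.0012,0,0,0,0],
  [-0.0019,0.0013,0,0,0,0],
  [-0.0018,0.0014,0,0,0,0],
  [0,0,0,0,0,0],
  [0,0,0,0,0,0],
])

```text
clock: 21.55
tcp_pos: [0.5299, 0.0793, 0.0963]
orientation: [0.0, 0.196, 0.981, 0.0]
wrist_force: [-0.1, -0.0, -0.1]
finger_gap: -0.0003
```

```bash
python3 st.py
```

```text
21.55 [0.5299 0.0793 0.0963] r 0.06163972452688958 phi 235.27853634356424 [-0.1099 -0.0435 -0.1319] -0.0002995230478704031
```

```bash
python3 arc.py .062 235.3 217 8
```

```text
21.55 [0.5299 0.0793 0.0963] r 0.06163972452688958 phi 235.27853634356424 [-0.1099 -0.0435 -0.1319] -0.0002995230478704031
[[-0.0022, 0.0011, 0, 0, 0, 0], [-0.0019, 0.0016, 0, 0, 0, 0], [-0.0019, 0.0016, 0, 0, 0, 0], [-0.0018, 0.0017, 0, 0, 0, 0], [-0.0018, 0.0017, 0, 0, 0, 0], [-0.0017, 0.0018, 0, 0, 0, 0], [-0.0016, 0.0019, 0, 0, 0, 0], [-0.0015, 0.002, 0, 0, 0, 0]]
```

>>> jog_arm([
  [-0.0022,0.0011,0,0,0,0],
  [-0.0019,0.0016,0,0,0,0],
  [-0.0019,0.0016,0,0,0,0],
  [-0.0018,0.0017,0,0,0,0],
  [-0.0018,0.0017,0,0,0,0],
  [-0.0017,0.0018,0,0,0,0],
  [-0.0016,0.0019,0,0,0,0],
  [-0.0015,0.002,0,0,0,0],
  [0,0,0,0,0,0],
  [0,0,0,0,0,0],
])

```text
clock: 22.55
tcp_pos: [0.5176, 0.0914, 0.0968]
orientation: [0.002, 0.197, 0.98, -0.001]
wrist_force: [5.0, -5.1, -2.4]
finger_gap: -0.0001
```

```bash
python3 st.py
```

```text
22.55 [0.5176 0.0914 0.0968] r 0.061106739828616044 phi 219.18561073716626 [ 4.9502 -5.1373 -2.3505] -9.507155298009768e-05
```

>>> jog_arm([
  [0.002,-0.002,0.01,0,0,0],
  [0,0,0.04,0,0,0],
  [0,-0.02,0.04,0,0,0],
  [-0.003,-0.04,0.01,0,0,0],
  [-0.003,-0.04,0,0,0,0],
  [-0.003,-0.04,0,0,0,0],
  [-0.003,-0.04,0,0,0,0],
  [-0.003,-0.04,0,0,0,0],
  [-0.002,-0.04,0,0,0,0],
  [0,-0.023,0,0,0,0],
])

```text
clock: 23.55
tcp_pos: [0.5001, -0.1948, 0.1969]
orientation: [0.0, 0.197, 0.98, -0.0]
wrist_force: [0.6, -0.0, -0.1]
finger_gap: -0.0005
```

```bash
python3 st.py
python3 - <<'E'
from ov import *
a=read_camera("top")[:,:,::-1].copy();b=read_camera("side")[:,:,::-1].copy()
cv2.imwrite("pics/top8.png",a);cv2.imwrite("pics/side8.png",b)
cv2.imwrite("pics/t8.png",cv2.resize(a[180:290,215:325],(600,600),interpolation=cv2.INTER_CUBIC))
cv2.imwrite("pics/o8.png",cv2.resize(b[150:360,250:410],None,fx=2.85,fy=2.85,interpolation=cv2.INTER_CUBIC))
E
```

```text
23.55 [ 0.5001 -0.1948  0.1969] r 0.3311813724346072 phi 258.70036541712915 [ 0.618  -0.029  -0.1362] -0.0005046315979251199
```

View pics/t8.png

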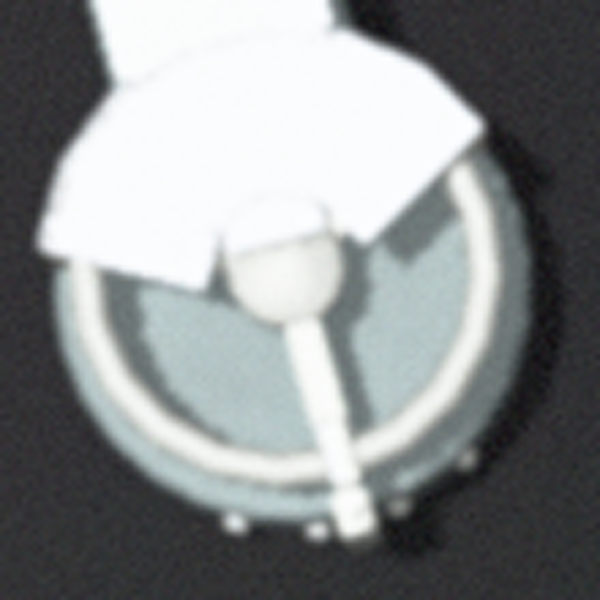

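View pics/o8.png

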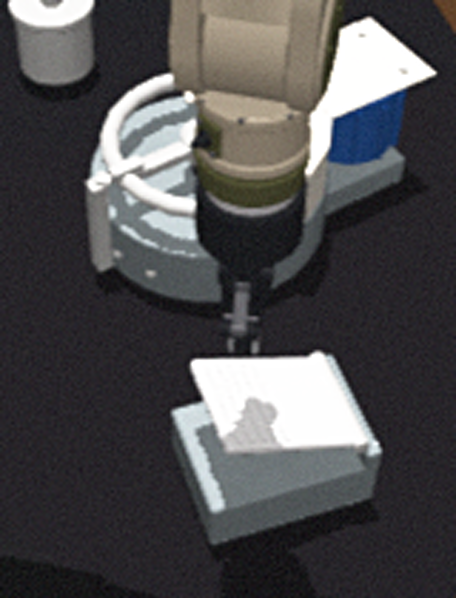

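The lug at (345,475) now lies on the line from the hub to the pointer. I'll press the paddle next.

>>> jog_arm([
  [0,0.003,-0.02,0,0,0],
  [0,0,-0.02,0,0,0],
  [0,0,-0.015,0,0,0],
  [0,0,-0.01,0,0,0],
  [0,0,-0.008,0,0,0],
  [0,0,-0.008,0,0,0],
  [0,0,-0.008,0,0,0],
  [0,0,-0.008,0,0,0],
  [0,0,-0.006,0,0,0],
  [0,0,-0.006,0,0,0],
])

```text
clock: 24.65
tcp_pos: [0.5001, -0.1897, 0.0881]
orientation: [-0.0, 0.196, 0.981, -0.001]
wrist_force: [-5.4, 0.1, 8.5]
finger_gap: -0.0002
```

```bash
python3 st.py
```

```text
24.65 [ 0.5001 -0.1897  0.0881] r 0.32617601251557565 phi 258.5194910505887 [-5.3679  0.1291  8.5062] -0.0001753516907946912
```

>>> jog_arm([
  [0,0,-0.002,0,0,0],
  [0,0,-0.002,0,0,0],
  [0,0,-0.001,0,0,0],
  [0,0,-0.001,0,0,0],
  [0,0,0,0,0,0],
  [0,0,0,0,0,0],
  [0,0,0,0,0,0],
  [0,0,0,0,0,0],
  [0,0,0,0,0,0],
  [0,0,0,0,0,0],
])

```text
clock: 25.65
tcp_pos: [0.4998, -0.1897, 0.0838]
orientation: [0.0, 0.196, 0.981, -0.001]
wrist_force: [-8.7, 0.3, 17.9]
finger_gap: -0.0
```

```bash
python3 st.py;python3 - <<'E'
from ov import *
b=read_camera("side")[:,:,::-1].copy()
cv2.imwrite("pics/o9.png",cv2.resize(b[150:360,250:410],None,fx=2.85,fy=2.85,interpolation=cv2.INTER_CUBIC))
E
```

```text
25.65 [ 0.4998 -0.1897  0.0838] r 0.32626692526447926 phi 258.4798898830888 [-8.7484  0.2632 17.8806] -2.0122236479047558e-05
```

View pics/o9.png

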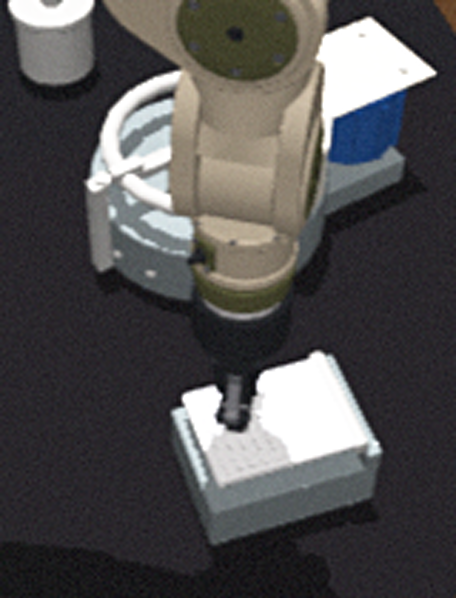

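The paddle lies level under the fingertips at (235,420), and 18 N says it is on its stop. I'll hold it another second and then lift.

>>> jog_arm([
  [0,0,0,0,0,0],
  [0,0,0,0,0,0],
  [0,0,0,0,0,0],
  [0,0,0,0,0,0],
  [0,0,0,0,0,0],
  [0,0,0,0,0,0],
  [0,0,0,0,0,0],
  [0,0,0,0,0,0],
  [0,0,0,0,0,0],
  [0,0,0,0,0,0],
])

```text
clock: 26.7
tcp_pos: [0.4999, -0.1897, 0.0838]
orientation: [0.0, 0.196, 0.981, -0.001]
wrist_force: [-8.0, 2.0, 19.3]
finger_gap: -0.0003
```

>>> jog_arm([
  [0,0,0.006,0,0,0],
  [0,0,0.008,0,0,0],
  [0,0,0.008,0,0,0],
  [0,0,0.008,0,0,0],
  [0,0,0.01,0,0,0],
  [0,0,0.02,0,0,0],
  [0,0,0.03,0,0,0],
  [0,0,0.03,0,0,0],
  [0,0,0.02,0,0,0],
  [0,0,0.01,0,0,0],
])

```text
clock: 27.7
tcp_pos: [0.5003, -0.1895, 0.233]
orientation: [0.0, 0.196, 0.981, -0.0]
wrist_force: [0.2, -0.7, -0.0]
finger_gap: 0.0002
```

>>> jog_arm([
  [-0.015,-0.01,0,0,0,0],
  [-0.015,-0.01,0,0,0,0],
  [-0.015,-0.01,0,0,0,0],
  [-0.015,-0.01,0,0,0,0],
  [-0.01,0,0,0,0,0],
  [0,0,0,0,0,0],
  [0,0,0,0,0,0],
  [0,0,0,0,0,0],
  [0,0,0,0,0,0],
  [0,0,0,0,0,0],
])

```text
clock: 28.7
tcp_pos: [0.4309, -0.229, 0.2312]
orientation: [-0.0, 0.196, 0.981, 0.0]
wrist_force: [-0.6, 0.4, 0.1]
finger_gap: 0.0001
```

```bash
python3 st.py;python3 - <<'E'
from ov import *
a=read_camera("top")[:,:,::-1].copy();b=read_camera("side")[:,:,::-1].copy()
cv2.imwrite("pics/f.png",np.hstack([cv2.resize(a[180:290,215:325],(400,400)),cv2.resize(b[150:350,250:450],(400,400),interpolation=cv2.INTER_CUBIC)]))
a0=cv2.imread("pics/top0.png")
cv2.imwrite("pics/g.png",np.hstack([a0[180:320,120:520],a[180:320,120:520]]))
E
```

```text
28.7 [ 0.4309 -0.229   0.2312] r 0.38328667275783485 phi 249.51442446797216 [-0.6392  0.371   0.1105] 0.000148322951688243
```

View pics/f.png

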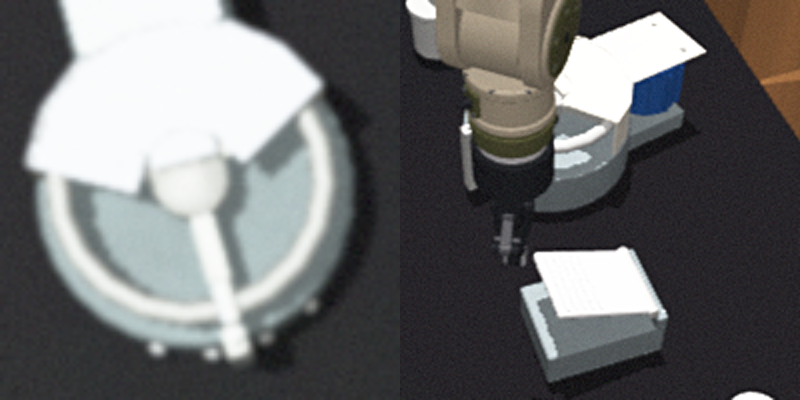

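View pics/g.png

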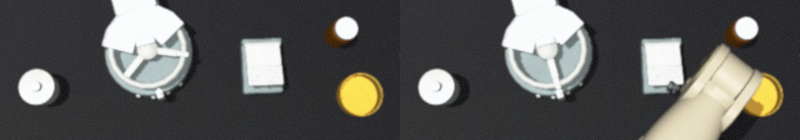

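The lug is at the pointer and the paddle has sprung up again. The hand is clear, and the jar and bottle stand where they were. The arm hides part of the sieve, but nothing came near it. I'll hand in now.

```bash
python3 -c "
from workcell import *
print(hand_in())"
```

```text
the job is handed in; nothing more can be done
None
```

I turned the drive wheel clockwise through one full turn past the pointer, then pressed and released the jog paddle, and handed the job in at about 29 s. The hand-in gives no verdict.

- **Wheel:** I pushed it round by the spokes with the shut fingers. It took one short stroke, three strokes of about 120° and a fourth that stopped about 6° short. I looked with both cameras and pushed that last 6°. In the top view the lug then lay on the line from the hub to the pointer, within about 1–2° as far as I can read it, and it still did after the paddle press.
- **Paddle:** I pressed it onto its stop with 18–19 N and the side view showed it level. I held it about 1.5 to 2 s and let it spring up; the last side view shows it fully raised.
- **End state:** The hand was clear of everything, with wrist force under 1 N. The jar and the bottle had not visibly moved. The arm partly hid the sieve in the last top view, so I could not check it in full, but the arm never went near it.

One disagreement along the way: before the last stroke, rough readings of the lug angle from the two cameras differed by about 10°. I pushed short and measured again with the arm out of the way, where the two agreed to about 1°.

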